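# Pack the desk gear into a clip-lock storage box

## Robot

A 7-joint arm with a two-finger parallel gripper is mounted at the origin on the work surface. World frame = base frame: x ahead of the robot, y to its left, z up, the work surface at z = 0. Lengths are in mm, angles in rad, forces in N, time in s.
With the tool pointing down it reaches from about 400 to 875 mm from the base axis. Payload 4.4 kg.
Tool frame: the origin (TCP) lies midway between the tips of the shut fingers; the grasp point (between the pads) lies 19 mm behind it; z points along the fingers, y is the line along which they close (so a half turn about z gives the same grasp; the last joint's range is limited). The gripper opens to 85 mm and grips with 20 to 120 N. Pads are 22 mm wide; open, the fingers measure 114 mm over their backs; the gripper's body (76 mm by 85 mm) begins 54 mm behind the grasp point. The pads swing forward as they close: fully open they stand 13 mm farther back than shut.
Start: joints at [1.161, 0.628, 0.038, 1.517, -0.027, 0.996, -0.02], TCP at [219.123, -611.967, 197.813] pointing down, gripper open.
Joint ranges: [-3.06, 3.06], [-0.37, 2.12], [-1.25, 1.32], [0.18, 2.47], [-1.1, 4.24], [0.23, 1.98], [-2.94, 2.94]. Speed limits (rad/s): [2.57, 2.57, 3.14, 3.14, 3.14, 3.14, 3.14].

## Interface

Orientations are given as [roll, pitch, yaw] about the fixed x, y, z axes, in that order (R = Rz(yaw) Ry(pitch) Rx(roll)).
In Python, from cell import telemetry, eyes, ctrl, finder gives the robot as it stands.
- The arm moves only by the tool move_arm, never from a script. Its argument "steps" is a list of rows, each a list of 7 numbers: the turn, a rotation vector about the world's x, y, z in degrees, then the shift along the world's x, y, z in m, then the finger opening in m, from 0 to 0.0854. A call has 1 to 5 rows; each row shifts and turns the commanded pose from where the row before left it; what a row does not reach is not made up. A row lasts 1/10 s, in which the tool goes at most 50 mm and 8.59 degrees, less where a joint would pass 70% of its speed; a pose out of reach is approached as far as the arm can. A call with a gripper value outside its range is refused whole. The fingers move at their own pace and stop on an object; the grip force is fixed at half the most. Time passes only in rows, so rows that do not move let the fingers close. It gives the time, the measured TCP pose, the force, the opening and the grip force at its end, in the units of the state.
- telemetry.read_state(): the state, without advancing time (a new reading comes with each control period).
- eyes.get_image(name): name is "side" or "top"; returns (picture, depth): 480x640x3 uint8, blue, green, red; 480x640 float32, mm along the optical axis (not along the pixel's ray), 0 where there is no reading.
- eyes.calibration(name): a dict with "fx", "fy", "cx", "cy" (pixels), "position" and "attitude" of the camera in the world. Camera axes: x right, y down, z forward; pixel columns grow to the right and rows downward; lengths in mm; the calibration is good to about 2 mm. A picture is of the moment at which its call begins. calibration takes no time and is no camera call.
- ctrl.finish_job(): hands the job in; it is judged then, once.
Trained networks look in the newest picture that a camera, given by its name, has taken for a name from the list of things; names that differ only in an ending like _2 or _b are one class to them, and where a whole thing is asked for, a point or a joint stands for the part that bears it (a point fixed in the world has none). Each returns a list of dicts, best first, with "confidence" (0 to 1); they miss things now and then, are a little off and sometimes report something else, mostly with a low value. They report only what shows in the picture. A call takes as long as a camera call.
- finder.boxes_of(camera, name): "location" ([x, y, z] in mm, in the coordinates of the camera as it stood for that picture, good to about 4 mm: the middle of the surface that is visible of it).
- finder.cut_out(camera, name): "mask" (480x640 bool, what is visible of it).
- finder.pinpoint(camera, name): "location" ([x, y, z] in mm, in the coordinates of the camera as it stood for that picture, good to about 4 mm: a listed point, or the origin of a listed thing).
The state is a dict: "clock": time; "qpos": joint angles; "qd": joint speeds; "tau": joint torques, N m; "eef_pos": TCP position; "tool_rot": TCP orientation; "force": force on the tool from outside, world axes, zero at the start; "torque": the same for the moment, N m; "width": finger opening in mm; "gripper_force": force on a finger pad.
Only numpy, scipy, OpenCV 4.12 (cv2) and the standard library are available. Lean on these libraries where they do the work, as an engineer would, in place of code of your own. Each camera call takes 0.05 s, during which the arm holds its last target. There are 200 camera calls.

## Task

Put every piece of spare desk gear on the right of the desk (whichever of the black charger, red stapler, silver USB hub and green board eraser are there) into the clear storage box. Then put the white lid on with all four blue clips still open, press it down firmly until it sits fully home all round, and only then fold the four clips over, each flat onto the lid's rim. Leave the yellow note block and the grey calculator where they are.

Things in the scene. Friction and masses are not known exactly. Their poses are not given: they have to be found in the camera images.
- bin: Clear plastic storage box, open on top, fixed to the desk: outside 160 (x) x 220 (y) x 90 mm high, walls and floor 5 mm thick (inside 150 x 210 mm). Origin at the centre of its underside, z up, yaw within 15 degrees of the world axes. A clip is hinged at the middle of each of its four sides. The seated lid reaches down to 82 mm above the desk.
- seal (a joint): Black press-fit frame, 5 mm wide, on top of the box walls. 0 = up, its top 5 mm above the walls; 0.005 = pressed level with the wall tops (95 to 90 mm above the desk). Stiff: it slides down at about 10 N and stays where it is left, so a lid laid on it stands 5 mm too high until pressed with about 8 N or more.
- clip_near (a joint): Blue clip flap on the box's -x side (towards the robot), 38 mm long, 60 mm wide along the edge, 4 mm thick. Hinge parallel to that edge at x=-85, y=0, z=97 mm in the box frame. 0 = flat, pointing inwards over the lid rim; 1.57 = upright; it starts leaning outwards at 1.75 to 2.3 (limit 2.4). Friction (0.02 N m) holds it at any angle. It cannot lie flat while the lid stands too high.
- clip_near_tip (a point): Middle of the free edge of that clip, 38 mm from its hinge. The hinge is 5 mm outside the wall and the flat clip's underside is 1 mm above the top of a fully seated lid.
- clip_far (a joint): Blue clip flap on the box's +x side, 38 mm long, 60 mm wide along the edge, 4 mm thick. Hinge parallel to that edge at x=+85, y=0, z=97 mm in the box frame. 0 = flat, pointing inwards over the lid rim; 1.57 = upright; it starts leaning outwards at 1.75 to 2.3 (limit 2.4). Friction (0.02 N m) holds it at any angle. It cannot lie flat while the lid stands too high.
- clip_far_tip (a point): Middle of the free edge of that clip, 38 mm from its hinge. The hinge is 5 mm outside the wall and the flat clip's underside is 1 mm above the top of a fully seated lid.
- clip_left (a joint): Blue clip flap on the box's +y side, 38 mm long, 60 mm wide along the edge, 4 mm thick. Hinge parallel to that edge at x=0, y=+115, z=97 mm in the box frame. 0 = flat, pointing inwards over the lid rim; 1.57 = upright; it starts leaning outwards at 1.75 to 2.3 (limit 2.4). Friction (0.02 N m) holds it at any angle. It cannot lie flat while the lid stands too high.
- clip_left_tip (a point): Middle of the free edge of that clip, 38 mm from its hinge. The hinge is 5 mm outside the wall and the flat clip's underside is 1 mm above the top of a fully seated lid.
- clip_right (a joint): Blue clip flap on the box's -y side, 38 mm long, 60 mm wide along the edge, 4 mm thick. Hinge parallel to that edge at x=0, y=-115, z=97 mm in the box frame. 0 = flat, pointing inwards over the lid rim; 1.57 = upright; it starts leaning outwards at 1.75 to 2.3 (limit 2.4). Friction (0.02 N m) holds it at any angle. It cannot lie flat while the lid stands too high.
- clip_right_tip (a point): Middle of the free edge of that clip, 38 mm from its hinge. The hinge is 5 mm outside the wall and the flat clip's underside is 1 mm above the top of a fully seated lid.
- lid: White lid, loose, at the left: plate 160 (x) x 220 (y) x 6 mm; below it an 8 mm deep slab, 143 x 203 mm, that drops between the box walls; on top a grey grip rib 24 (x) x 76 (y) x 30 mm tall. Origin: centre of the slab's underside (plate 8 to 14 mm, rib 14 to 44 mm above it). 0.2 kg. Fits either way round. Fully home its origin is 82 mm above the box's origin; on the raised seal, 87 mm.
- charger: Black power adapter brick, 90 x 42 x 30 mm, 0.16 kg. Origin at the centre of its underside, x along its length, z up. One of the pieces to pack; it may be absent (None from the start).
- stapler: Mini stapler, red top and black base, 92 x 34 x 36 mm (the red top is 30 mm wide, from 18 to 36 mm up), 0.14 kg. Origin at the centre of its underside, x along its length, z up. One of the pieces to pack; it may be absent (None from the start).
- hub: Silver USB hub with black top, 94 x 36 x 22 mm, 0.11 kg. Origin at the centre of its underside, x along its length, z up. One of the pieces to pack; it may be absent (None from the start).
- eraser: Whiteboard eraser, green back (40 mm wide, 12 to 30 mm up) on a grey pad 92 x 44 x 12 mm; 30 mm tall in all, 0.06 kg. Origin at the centre of its underside, x along its length, z up. One of the pieces to pack; it may be absent (None from the start).
- notes: Yellow block of notes, 76 x 50 x 24 mm, lying among the pieces to pack; it stays on the desk. Origin at the centre of its underside.
- calculator: Grey calculator, 150 x 90 x 16 mm, lying beyond the box; it stays there. Origin under its centre.

How it is judged (in metres and radians):
On the way, in this order (a step that is already met when the one before it is completed fails the run):
1. every piece of desk gear that is present lies in the open box (x of charger in the frame of bin between -0.076 and 0.076 m and y of charger in the frame of bin between -0.106 and 0.106 m and z of charger in the frame of bin between 0 and 0.072 m and x of stapler in the frame of bin between -0.076 and 0.076 m and y of stapler in the frame of bin between -0.106 and 0.106 m and z of stapler in the frame of bin between 0 and 0.072 m and x of hub in the frame of bin between -0.076 and 0.076 m and y of hub in the frame of bin between -0.106 and 0.106 m and z of hub in the frame of bin between 0 and 0.072 m and x of eraser in the frame of bin between -0.076 and 0.076 m and y of eraser in the frame of bin between -0.106 and 0.106 m and z of eraser in the frame of bin between 0 and 0.072 m), for 0.2 s.
2. the lid is on the box and pressed fully home while all four clips are still open (z of lid in the frame of bin between 0.079 and 0.0842 m and angle between lid's own z axis and vertical below 0.03 rad and x of lid in the frame of bin between -0.007 and 0.007 m and y of lid in the frame of bin between -0.007 and 0.007 m and value of joint each of clip_near, clip_far, clip_left, clip_right above 0.8 rad), for 0.2 s.
3. all four clips are folded flat onto the rim of the seated lid (z of lid in the frame of bin between 0.079 and 0.0842 m and angle between lid's own z axis and vertical below 0.03 rad and x of lid in the frame of bin between -0.007 and 0.007 m and y of lid in the frame of bin between -0.007 and 0.007 m and value of joint each of clip_near, clip_far, clip_left, clip_right below 0.12 rad), for 0.2 s.
At the end, for the whole second after the job is handed in: Every present piece is inside the box; the lid is fully home (within 2 mm of its seated height, level within 0.03 rad, centred within 7 mm) and at rest; all four clips are folded to within 0.12 rad of flat (all of step 3 and x of charger in the frame of bin between -0.076 and 0.076 m and y of charger in the frame of bin between -0.106 and 0.106 m and z of charger in the frame of bin between 0 and 0.082 m and x of stapler in the frame of bin between -0.076 and 0.076 m and y of stapler in the frame of bin between -0.106 and 0.106 m and z of stapler in the frame of bin between 0 and 0.082 m and x of hub in the frame of bin between -0.076 and 0.076 m and y of hub in the frame of bin between -0.106 and 0.106 m and z of hub in the frame of bin between 0 and 0.082 m and x of eraser in the frame of bin between -0.076 and 0.076 m and y of eraser in the frame of bin between -0.106 and 0.106 m and z of eraser in the frame of bin between 0 and 0.082 m and linear speed of lid below 0.02 m/s); the robot touches nothing.
It fails at once if the note block is pushed more than 4 cm from its place (distance of notes from where it was at the start of the episode above 0.04 m).
It fails at once if the calculator is pushed more than 4 cm from its place (distance of calculator from where it was at the start of the episode above 0.04 m).
Of charger, stapler, hub, eraser only 2 to 4 are there at a start; the rules pass over those that are not, and their reading is None.
At some moment in a run one of charger, stapler, hub, eraser may be knocked a few centimetres aside while the robot is not near it.
Once in a run the grip may slacken for a moment while it holds something.
It also fails if it takes over 210 s, if anything falls off the work surface, if the arm or the gripper's body presses on something with over 40 N, if the wrist force passes 120 N, or if a joint passes its speed limit or range.

## Working session

There is one attempt and no reset: what is moved stays moved. The work goes in short steps, Python scripts to look and compute and a tool call to move; the robot and the scene stay as the last step left them, time stands still between calls to the robot, and variables do not carry over. Pictures are saved under pics/ and viewed, at most 14 in all, crops included, and the job is handed in when it is done.

Besides the shell and the picture viewer there is one more tool, called after "Emit:" by a JSON object that holds its "name" and its "arguments". move_arm: Moves the arm, as the interface text tells. Its arguments: {"type":"object","properties":{"steps":{"type":"array"}},"required":["steps"]}

```bash
mkdir -p pics; ls
cat > h.py <<'E'
from cell import telemetry, eyes, ctrl, finder
import numpy as np, cv2
from scipy.spatial.transform import Rotation as R
def T(cam):
    c=eyes.calibration(cam); a=np.array(c["attitude"],float)
    Rm=a if a.shape==(3,3) else R.from_euler('xyz',a).as_matrix()
    return c,Rm,np.array(c["position"],float)
def w(cam,p):
    c,Rm,t=T(cam); return Rm@np.array(p,float)+t
def cloud(cam,d):
    c,Rm,t=T(cam); v,u=np.mgrid[0:480,0:640]
    P=np.stack([(u-c["cx"])/c["fx"]*d,(v-c["cy"])/c["fy"]*d,d],-1)
    return P@Rm.T+t
def maskpts(cam,name,d,k=0):
    r=finder.cut_out(cam,name)
    if not r: return None
    m=r[k]["mask"]&(d>0); return r[k]["confidence"],cloud(cam,d)[m],m
def rect(P):
    (c,s,a)=cv2.minAreaRect(P[:,:2].astype(np.float32)); 
    if s[0]<s[1]: a+=90; s=s[::-1]
    return np.round(c,1),np.round(s,1),round((a+90)%180-90,1)
E
python3 - <<'E'
from h import *
s=telemetry.read_state(); print({k:np.round(v,3) for k,v in s.items()})
for c in("top","side"):
    print(eyes.calibration(c)); im,d=eyes.get_image(c); cv2.imwrite(f"pics/{c}0.png",im)
    for n in["bin","lid","charger","stapler","hub","eraser","notes","calculator","clip_near","clip_far","clip_left","clip_right"]:
        print(c,n,[(round(x["confidence"],2),np.round(w(c,x["location"]))) for x in finder.pinpoint(c,n)[:2]])
E
```

```text
pics
{'clock': np.float64(0.0), 'qpos': array([ 1.161,  0.629,  0.038,  1.518, -0.027,  0.996, -0.02 ]), 'qd': array([ 0.001,  0.   ,  0.001,  0.002, -0.001,  0.001,  0.   ]), 'tau': array([ 0.0000e+00, -5.6340e+01,  1.2260e+00, -1.9344e+01,  1.1000e-02,
        1.1000e-02,  0.0000e+00]), 'eef_pos': array([ 218.914, -611.311,  196.887]), 'tool_rot': array([-3.14 ,  0.   ,  0.344]), 'force': array([0.47 , 0.354, 0.406]), 'torque': array([-0.012, -0.007,  0.036]), 'gripper_force': np.float64(0.0), 'width': np.float64(85.384)}
{'fx': 519.2825601987837, 'fy': 519.2825601987837, 'cx': 318.33745501172655, 'cy': 235.73952336502393, 'position': array([ 405.52125471,   -3.70362938, 1078.09959518]), 'attitude': array([-2.95924614, -0.01256993, -1.56858771])}
top bin [(0.71, array([570.,  12.,  -1.]))]
top lid [(0.57, array([557., 363.,  -2.]))]
top charger [(0.95, array([ 646., -246.,    3.])), (0.16, array([756., -96.,  -6.]))]
top stapler [(0.73, array([ 564., -395.,    3.]))]
top hub [(0.64, array([ 566., -394.,    3.]))]
top eraser [(0.92, array([ 541., -248.,    2.]))]
top notes [(0.59, array([ 428., -263.,    2.]))]
top calculator [(0.93, array([755., -98.,  -7.])), (0.7, array([547., 142., 130.]))]Traceback (most recent call last):
  File "<stdin>", line 6, in <module>
ValueError: it knows: bin, calculator, charger, clip_far_tip, clip_left_tip, clip_near_tip, clip_right_tip, eraser, hub, lid, notes, stapler
```

Run:
```python
from h import *
im,d=eyes.get_image("side"); cv2.imwrite("pics/side0.png",im)
print(eyes.calibration("side"))
im,d=eyes.get_image("top")
for n in ["clip_near_tip","clip_far_tip","clip_left_tip","clip_right_tip"]:
    print(n,[(round(x["confidence"],2),np.round(w("top",x["location"]))) for x in finder.pinpoint("top",n)[:2]])
for n in["bin","lid","charger","stapler","hub","eraser","notes","calculator"]:
    r=maskpts("top",n,d)
    if r: 
        P=r[1]; print(n,r[0],rect(P),np.round(np.percentile(P[:,2],[5,50,95])),m.sum() if (m:=r[2]) is not None else 0)
```

```text
{'fx': 445.0125595461549, 'fy': 445.0125595461549, 'cx': 316.0521854115447, 'cy': 238.661995702498, 'position': array([211.5862856 , 490.69828317, 663.88556213]), 'attitude': array([-2.31477247, -0.01925943, -2.47587364])}
clip_near_tip [(0.69, array([474.,  -8., 133.]))]
clip_far_tip [(0.76, array([679.,  29., 122.]))]
clip_left_tip [(0.81, array([548., 140., 129.]))]
clip_right_tip [(0.95, array([ 597., -117.,  131.]))]
bin 0.9 (array([577.5,  10.1]), array([302.7, 212. ]), -78.9) [  2.   7. 121.] 11608
lid 0.82 (array([563.8, 360.8]), array([228.2, 164.5]), -88.1) [11. 14. 41.] 8222
charger 0.97 (array([ 648.7, -248.3]), array([106. ,  51.1]), -85.9) [11. 29. 33.] 992
hub 0.86 (array([ 563.7, -391.6]), array([94. , 36.6]), 85.3) [11. 22. 25.] 857
eraser 0.84 (array([ 544.8, -254.6]), array([102.1,  47.3]), -83.9) [ 4. 29. 33.] 1041
notes 0.15 (array([482.9,  -7.3]), array([57.5, 19.1]), -79.0) [ 99. 116. 134.] 266
calculator 0.9 (array([757.6, -96.8]), array([151.5,  90.9]), 83.8) [12. 16. 20.] 2828
```

View pics/top0.png

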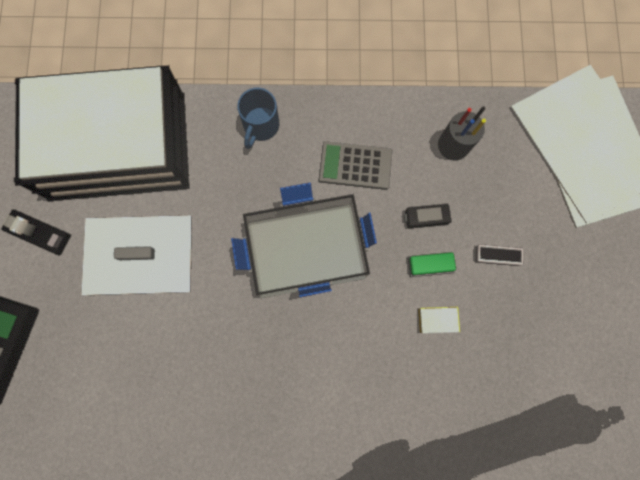

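View pics/side0.png

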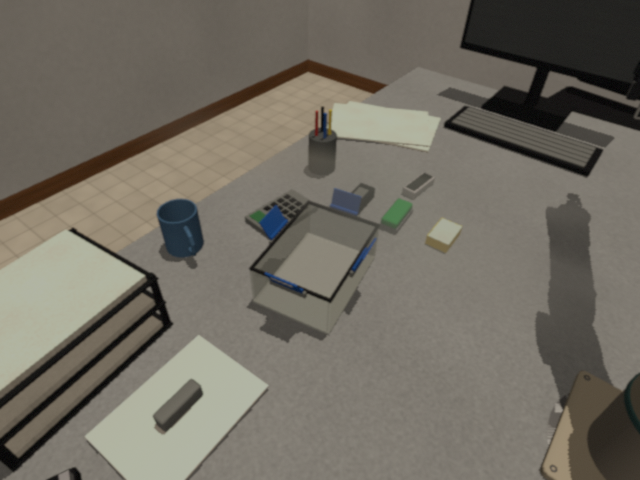

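The top view shows the charger at (428,215), eraser at (432,264), hub at (500,255), notes at (440,320), box at (305,245), lid at (137,255) and calculator at (355,165). There is no stapler: that detection coincides with the hub. The side view agrees. Next I'll refine the poses from depth.

```bash
cat >> h.py <<'E'
def obj(name,zlo,zhi,cam="top",d=None):
    if d is None: im,d=eyes.get_image(cam)
    r=maskpts(cam,name,d)
    if r is None: return None
    P=r[1]; Q=P[(P[:,2]>zlo)&(P[:,2]<zhi)]
    return round(r[0],2),rect(Q),np.round(np.median(Q[:,2]),1),len(Q)
E
python3 - <<'E'
from h import *
im,d=eyes.get_image("top")
for n,a,b in[("charger",22,40),("hub",14,30),("eraser",22,38),("lid",8,22),("lid",34,55)]: print(n,obj(n,a,b,d=d))
P=cloud("top",d).reshape(-1,3); I=im.reshape(-1,3).astype(int)
dark=(I.max(1)<70)&(P[:,2]>85)&(P[:,2]<105)&(abs(P[:,0]-575)<130)&(abs(P[:,1]-10)<160)
Q=P[dark]; print("seal",rect(Q),len(Q),np.median(Q[:,2]))
blue=(I[:,0]>I[:,2]+40)&(P[:,2]>85)&(abs(P[:,0]-575)<160)&(abs(P[:,1]-10)<190)
c,s,a=rect(Q); yaw=np.radians(a+90 if a<0 else a-90); print("yaw",np.degrees(yaw))
B=P[blue]; L=(B[:,:2]-c)@np.array([[np.cos(yaw),-np.sin(yaw)],[np.sin(yaw),np.cos(yaw)]])
for nm,k,hx in[("near",(0,-1),85),("far",(0,1),85),("left",(1,1),115),("right",(1,-1),115)]:
    o=L[:,k[0]]*k[1]-hx; m=(o>-15)&(abs(L[:,1-k[0]])<45); 
    if m.sum()>5:
        A=np.column_stack([o[m],B[m,2]-97]); r=np.hypot(*A.T); f=A[r>20]
        print(nm,m.sum(),np.round(np.median(np.arctan2(f[:,1],-f[:,0])),2),np.round(A.max(0)),np.round(r.max()))
E
```

```text
charger (0.58, (array([ 645.2, -244.6]), array([94.1, 43.3]), -84.2), np.float64(29.9), 863)
hub (0.83, (array([ 563.6, -391.6]), array([93.2, 36.6]), 85.1), np.float64(22.4), 796)
eraser (0.86, (array([ 544.3, -250.8]), array([92.5, 40.3]), -84.6), np.float64(29.7), 866)
lid (0.69, (array([561.9, 358.3]), array([223. , 160.6]), -88.3), np.float64(14.0), 7695)
lid (0.69, (array([561.5, 356.8]), array([75.7, 24.2]), -87.8), np.float64(43.5), 467)
seal (array([572.6,   8.9]), array([219.6, 159.4]), -79.2) 683 94.82243475058726
yaw 10.799999999999997
near 186 1.94 [16. 40.] 43.0
far 512 2.16 [22. 34.] 40.0
left 428 2.05 [20. 38.] 42.0
right 166 1.86 [13. 39.] 40.0
```

Emit:
{"name": "move_arm", "arguments": {"steps": [[0,0,5.07,0.0284,0.02445,0,0.0854],[0,0,5.07,0.0284,0.02445,0,0.0854],[0,0,5.07,0.0284,0.02445,0,0.0854],[0,0,5.07,0.0284,0.02445,0,0.0854],[0,0,5.07,0.0284,0.02445,0,0.0854]]}}

```text
clock: 1.95
eef_pos: [362.1, -488.7, 198.0]
tool_rot: [3.141, 0.0, 0.79]
force: [-0.2, -0.2, -0.4]
width: 85.4
gripper_force: 0.0
```

Emit:
{"name": "move_arm", "arguments": {"steps": [[0,0,5.07,0.0284,0.02445,0,0.0854],[0,0,5.07,0.0284,0.02445,0,0.0854],[0,0,5.07,0.0284,0.02445,0,0.0854],[0,0,5.07,0.0284,0.02445,0,0.0854],[0,0,5.07,0.0284,0.02445,0,0.0854]]}}

```text
clock: 2.45
eef_pos: [504.1, -366.5, 198.0]
tool_rot: [3.141, 0.0, 1.232]
force: [-0.0, -0.2, 0.3]
width: 85.1
gripper_force: 0.0
```

Emit:
{"name": "move_arm", "arguments": {"steps": [[0,0,5.07,0.0284,0.02445,0,0.0854],[0,0,5.07,0.0284,0.02445,0,0.0854],[0,0,5.07,0.0284,0.02445,0,0.0854],[0,0,5.07,0.0284,0.02445,0,0.0854],[0,0,5.07,0.0284,0.02445,0,0.0854]]}}

```text
clock: 2.95
eef_pos: [646.1, -244.3, 197.9]
tool_rot: [3.142, 0.0, 1.674]
force: [0.6, -0.3, 0.2]
width: 85.5
gripper_force: 0.0
```

Emit:
{"name": "move_arm", "arguments": {"steps": [[0,0,0,0,0,-0.045,0.0854],[0,0,0,0,0,-0.045,0.0854],[0,0,0,0,0,-0.045,0.0854],[0,0,0,0,0,-0.035,0.0854],[0,0,0,0,0,-0.021,0.0854]]}}

```text
clock: 3.45
eef_pos: [642.9, -244.8, 3.2]
tool_rot: [-3.137, -0.002, 1.671]
force: [-0.5, 0.1, -0.2]
width: 85.8
gripper_force: 0.0
```

Emit:
{"name": "move_arm", "arguments": {"steps": [[0,0,0,0,0,0,0.03],[0,0,0,0,0,0,0.03],[0,0,0,0,0,0,0.03],[0,0,0,0,0,0,0.03],[0,0,0,0,0,0,0.03]]}}

```text
clock: 3.95
eef_pos: [646.0, -245.6, 8.3]
tool_rot: [3.14, 0.001, 1.671]
force: [-0.2, 0.3, -0.4]
width: 30.5
gripper_force: 0.0
```

Run:
```python
from h import *
im,d=eyes.get_image("top"); im2,d2=eyes.get_image("side"); cv2.imwrite("pics/a.png",np.hstack([cv2.resize(im[120:420,340:640],(400,400)),cv2.resize(im2[120:320,300:500],(400,400))]))
print(telemetry.read_state()["eef_pos"])
print(obj("charger",22,40,d=d))
```

```text
[ 645.55740641 -245.45971247    7.72679161]
(0.91, (array([ 642. , -224.6]), array([51.4, 43.5]), 87.9), np.float64(29.7), 440)
```

View pics/a.png

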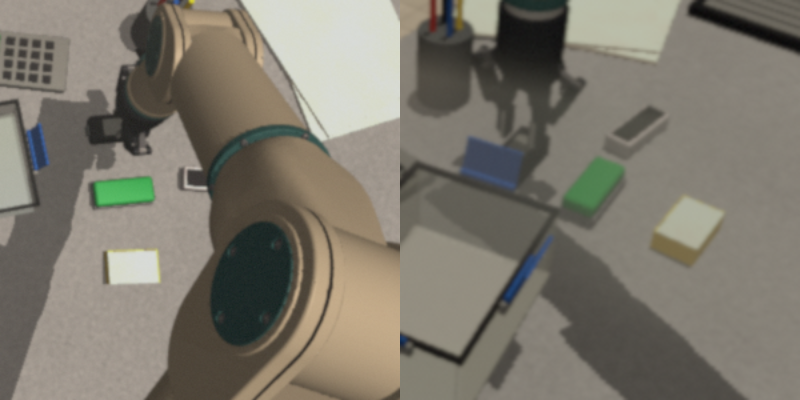

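Emit:
{"name": "move_arm", "arguments": {"steps": [[0,0,0,0,0,0,0.02],[0,0,0,0,0,0,0.02],[0,0,0,0,0,0,0.02],[0,0,0,0,0,0,0.02]]}}

```text
clock: 4.5
eef_pos: [645.1, -245.2, 6.8]
tool_rot: [-3.141, -0.0, 1.671]
force: [-0.1, 0.6, -0.1]
width: 20.1
gripper_force: 0.0
```

Run:
```python
from h import *
im,d=eyes.get_image("top"); s=telemetry.read_state(); print(s["width"],s["gripper_force"],s["eef_pos"],s["tool_rot"])
cv2.imwrite("pics/b.png",cv2.resize(im[180:260,390:510],(800,533),interpolation=cv2.INTER_CUBIC))
P=cloud("top",d)[190:250,395:480]
m=(P[...,2]>24)&(P[...,2]<36); Q=P[m]; print(rect(Q),Q.min(0),Q.max(0))
```

```text
20.135292153161537 0.0 [ 645.07138855 -245.20362703    6.74575313] [-3.14148398e+00 -1.05417881e-04  1.67105105e+00]
(array([ 645.4, -243.7]), array([86.8, 42.7]), -83.4) [ 620.27647912 -289.24766168   24.60484642] [ 666.17470019 -200.59766868   35.40535647]
```

View pics/b.png

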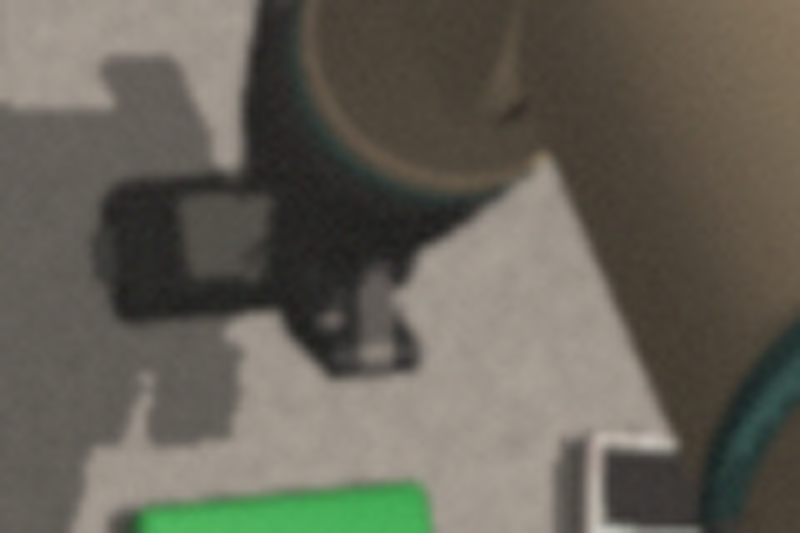

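Run:
```python
from h import *
im,d=eyes.get_image("top"); P=cloud("top",d)
for v,u in[(229,447),(233,447),(225,440),(233,442),(236,452),(228,452),(222,445),(218,425)]: print(v,u,np.round(P[v,u]),im[v,u])
im,d=eyes.get_image("side"); P=cloud("side",d)
c=(abs(P[...,0]-645)<70)&(abs(P[...,1]+245)<70)&(P[...,2]>8)&(P[...,2]<130)
v,u=np.nonzero(c); print(u.min(),u.max(),v.min(),v.max())
for z in range(10,130,10):
    m=c&(abs(P[...,2]-z)<5); Q=P[m]
    if len(Q): print(z,len(Q),Q.min(0).round(),Q.max(0).round())
a,b,e,f=max(v.min()-10,0),v.max()+20,u.min()-20,u.max()+20
cv2.imwrite("pics/c.png",cv2.resize(im[a:b,e:f],(600,600*(b-a)//(f-e)),interpolation=cv2.INTER_CUBIC)[:600])
```

```text
229 447 [ 592. -253.  141.] [84 88 94]
233 447 [ 585. -252.  140.] [112 119 128]
225 440 [ 609. -251.   98.] [52 56 56]
233 442 [ 585. -243.  140.] [66 69 71]
236 452 [ 605. -300.   -1.] [128 137 145]
228 452 [ 623. -301.   -2.] [135 145 154]
222 445 [ 604. -248.  146.] [80 82 88]
218 425 [ 637. -237.   30.] [70 77 78]
336 388 151 212
10 33 [ 618. -289.    8.] [ 629. -209.   15.]
20 44 [ 620. -287.   15.] [ 629. -212.   25.]
30 176 [ 621. -293.   25.] [ 667. -214.   35.]
40 8 [ 627. -257.   35.] [ 659. -235.   44.]
50 49 [ 620. -254.   45.] [ 665. -232.   55.]
60 61 [ 620. -257.   55.] [ 666. -232.   65.]
70 61 [ 619. -256.   65.] [ 667. -232.   75.]
80 53 [ 616. -257.   75.] [ 673. -231.   85.]
90 115 [ 601. -259.   85.] [ 688. -228.   95.]
100 134 [ 595. -259.   95.] [ 692. -227.  105.]
110 137 [ 590. -265.  105.] [ 696. -226.  115.]
120 137 [ 584. -265.  115.] [ 701. -226.  125.]
```

View pics/c.png

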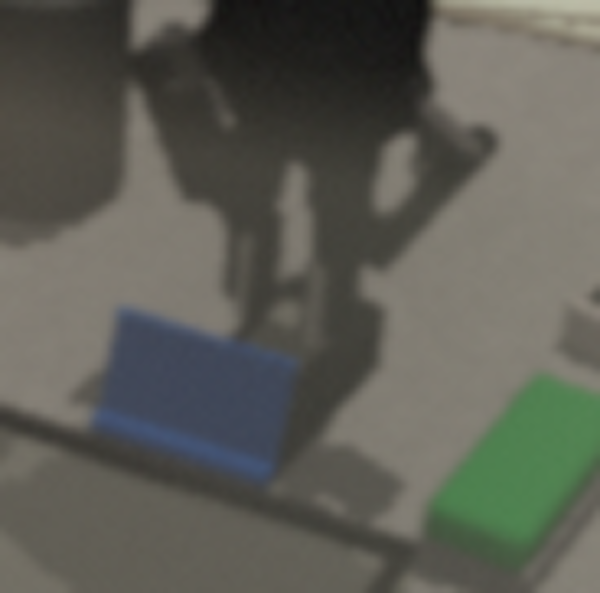

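The side crop shows the finger tips above the charger at (300,330), while telemetry says z=7. I'll raise the hand and measure where the tips really are.

Emit:
{"name": "move_arm", "arguments": {"steps": [[0,0,0,0,0,0.04,0],[0,0,0,0,0,0.04,0],[0,0,0,0,0,0.02,0],[0,0,0,0,0,0,0],[0,0,0,0,0,0,0]]}}

```text
clock: 5.15
eef_pos: [645.0, -245.3, 106.9]
tool_rot: [3.141, 0.0, 1.671]
force: [-0.3, -0.2, 0.5]
width: -0.1
gripper_force: 0.0
```

Run:
```python
from h import *
s=telemetry.read_state(); print(s["width"],s["eef_pos"],s["force"])
im,d=eyes.get_image("side"); P=cloud("side",d)
c=(abs(P[...,0]-645)<90)&(abs(P[...,1]+245)<45)&(P[...,2]>40)&(P[...,2]<230)
for z in range(45,200,10):
    m=c&(abs(P[...,2]-z)<5); Q=P[m]
    if len(Q): print(z,len(Q),Q.min(0).round(),Q.max(0).round())
```

```text
-0.09527701797847431 [ 644.9688239  -245.26824385  106.92293349] [-0.31691081 -0.2299197   0.51348632]
145 23 [ 632. -252.  143.] [ 655. -233.  150.]
155 56 [ 630. -253.  150.] [ 657. -234.  160.]
165 54 [ 629. -255.  160.] [ 657. -233.  170.]
175 58 [ 629. -254.  170.] [ 657. -233.  180.]
185 67 [ 615. -245.  180.] [ 672. -230.  190.]
195 174 [ 606. -258.  190.] [ 682. -228.  200.]
```

The tips are at z≈144 when telemetry reports 107, so the true tip height is the reported z plus 37 mm. x and y agree. I'll apply that offset from here on.

Emit:
{"name": "move_arm", "arguments": {"steps": [[0,0,0,0,0,0,0.0854],[0,0,0,0,0,0,0.0854],[0,0,0,0,0,-0.02,0.0854],[0,0,0,0,0,-0.03,0.0854],[0,0,0,0,0,-0.03,0.0854]]}}

```text
clock: 5.7
eef_pos: [645.1, -245.3, 25.6]
tool_rot: [3.141, 0.0, 1.671]
force: [0.1, -0.3, -0.5]
width: 72.4
gripper_force: 0.0
```

Emit:
{"name": "move_arm", "arguments": {"steps": [[0,0,0,0,0,-0.02,0.0854],[0,0,0,0,0,-0.015,0.0854],[0,0,0,0,0,-0.01,0.0854],[0,0,0,0,0,-0.007,0.0854],[0,0,0,0,0,0,0.0854]]}}

```text
clock: 6.2
eef_pos: [644.8, -245.1, -25.8]
tool_rot: [-3.141, -0.0, 1.671]
force: [-0.6, -0.6, -0.2]
width: 85.3
gripper_force: 0.0
```

Emit:
{"name": "move_arm", "arguments": {"steps": [[0,0,0,0,0,0,0.025],[0,0,0,0,0,0,0.025],[0,0,0,0,0,0,0.025],[0,0,0,0,0,0,0.025],[0,0,0,0,0,0,0.025]]}}

```text
clock: 6.7
eef_pos: [646.1, -245.5, -24.0]
tool_rot: [3.14, 0.001, 1.671]
force: [-0.1, 0.8, 5.4]
width: 40.9
gripper_force: 63.3
```

Emit:
{"name": "move_arm", "arguments": {"steps": [[0,0,0,0,0,0.02,0.025],[0,0,0,0,0,0.04,0.025],[0,0,0,0,0,0.045,0.025],[0,0,0,0,0,0.045,0.025],[0,0,0,0,0,0.04,0.025]]}}

```text
clock: 7.2
eef_pos: [644.9, -245.2, 166.7]
tool_rot: [3.141, 0.0, 1.671]
force: [-0.1, -0.7, -1.3]
width: 40.8
gripper_force: 62.6
```

Emit:
{"name": "move_arm", "arguments": {"steps": [[0,0,1.01,-0.0128,0.0407,0,0.025],[0,0,1.01,-0.0128,0.0407,0,0.025],[0,0,1.01,-0.0128,0.0407,0,0.025],[0,0,1.01,-0.0127,0.0406,0,0.025],[0,0,1.01,-0.0127,0.0406,0,0.025]]}}

```text
clock: 7.7
eef_pos: [580.1, -40.5, 164.6]
tool_rot: [-3.141, -0.0, 1.76]
force: [-0.1, 0.3, -0.5]
width: 40.6
gripper_force: 62.6
```

Held (width 40.6). Lowering into the box.

Emit:
{"name": "move_arm", "arguments": {"steps": [[0,0,0,0.001,-0.001,-0.045,0.025],[0,0,0,0,0,-0.045,0.025],[0,0,0,0,0,-0.045,0.025],[0,0,0,0,0,-0.025,0.025],[0,0,0,0,0,-0.014,0.025]]}}

```text
clock: 8.2
eef_pos: [580.2, -42.9, -11.9]
tool_rot: [-3.137, -0.001, 1.759]
force: [-0.3, 0.7, -0.6]
width: 40.6
gripper_force: 62.5
```

Emit:
{"name": "move_arm", "arguments": {"steps": [[0,0,0,0,0,0,0.025],[0,0,0,0,0,0,0.062],[0,0,0,0,0,0,0.062],[0,0,0,0,0,0,0.062],[0,0,0,0,0,0.02,0.062]]}}

```text
clock: 8.7
eef_pos: [581.1, -43.0, 10.3]
tool_rot: [-3.139, -0.0, 1.759]
force: [0.3, -0.5, 1.0]
width: 61.9
gripper_force: 0.0
```

Emit:
{"name": "move_arm", "arguments": {"steps": [[0,0,0,0,0,0.035,0.062],[0,0,0,0,0,0.045,0.062],[0,0,0,0,0,0.045,0.0854],[0,0,0,0,0,0.03,0.0854],[0,0,0,0,0,0,0.0854]]}}

```text
clock: 9.2
eef_pos: [586.2, -42.8, 171.8]
tool_rot: [3.131, 0.003, 1.759]
force: [-0.5, 1.0, -0.9]
width: 85.6
gripper_force: 0.0
```

Run:
```python
from h import *
im,d=eyes.get_image("top")
print(telemetry.read_state()["eef_pos"])
for n,a,b in[("charger",25,60),("hub",14,30),("eraser",22,38)]: print(n,obj(n,a,b,d=d))
```

```text
[584.29971787 -43.07021789 169.2166751 ]
charger (0.93, (array([577.1, -20. ]), array([51.3, 42. ]), -79.4), np.float64(35.1), 452)
hub (0.8, (array([ 563.7, -391.8]), array([93.9, 36.8]), 84.9), np.float64(22.3), 791)
eraser None
```

Run:
```python
from h import *
im,d=eyes.get_image("top")
print(telemetry.read_state()["eef_pos"],obj("eraser",22,38,d=d))
P=cloud("top",d).reshape(-1,3); I=im.reshape(-1,3).astype(int)
g=(I[:,1]>I[:,2]+40)&(I[:,1]>I[:,0]+40)&(P[:,1]<-150)&(P[:,2]>22)&(P[:,2]<45); print(g.sum()); print(rect(P[g]) if g.sum()>20 else "")
```

```text
[581.23748857 -43.06595903 164.72432001] (0.52, (array([ 551.7, -289.9]), array([37.1, 16.6]), 29.9), np.float64(29.6), 106)
95
(array([ 549.8, -290.1]), array([37., 15.]), 29.9)
```

Run:
```python
from h import *
im,d=eyes.get_image("side")
print(obj("eraser",23,38,"side",d))
print(obj("hub",15,30,"side",d))
```

```text
(0.91, (array([ 542.3, -249.3]), array([90.5, 39.8]), -84.9), np.float64(30.5), 478)
(0.95, (array([ 562.3, -392.1]), array([96.8, 37.4]), 84.4), np.float64(23.2), 375)
```

Emit:
{"name": "move_arm", "arguments": {"steps": [[0,0,-1.1,-0.0074,-0.0415,0,0.0854],[0,0,-1.1,-0.0074,-0.0415,0,0.0854],[0,0,-1.1,-0.0074,-0.0415,0,0.0854],[0,0,-1.1,-0.0075,-0.0415,0,0.0854],[0,0,-1.1,-0.0075,-0.0414,0,0.0854]]}}

```text
clock: 10.15
eef_pos: [544.5, -251.8, 165.3]
tool_rot: [-3.141, -0.001, 1.663]
force: [0.4, -0.4, -0.5]
width: 85.7
gripper_force: 0.0
```

Emit:
{"name": "move_arm", "arguments": {"steps": [[0,0,0,0,0,-0.045,0.0854],[0,0,0,0,0,-0.045,0.0854],[0,0,0,0,0,-0.045,0.0854],[0,0,0,0,0,-0.033,0.0854],[0,0,0,0,0,-0.02,0.0854]]}}

```text
clock: 10.65
eef_pos: [542.9, -249.4, -25.8]
tool_rot: [-3.137, -0.002, 1.663]
force: [-0.1, -0.1, 0.9]
width: 85.2
gripper_force: 0.0
```

Emit:
{"name": "move_arm", "arguments": {"steps": [[0,0,0,0,0,0,0.0854],[0,0,0,0,0,0,0.025],[0,0,0,0,0,0,0.025],[0,0,0,0,0,0,0.025],[0,0,0,0,0,0,0.025]]}}

```text
clock: 11.15
eef_pos: [546.5, -250.9, -20.4]
tool_rot: [3.139, 0.001, 1.663]
force: [-0.0, 0.2, 5.3]
width: 38.7
gripper_force: 62.7
```

Emit:
{"name": "move_arm", "arguments": {"steps": [[0,0,0,0,0,0.02,0.025],[0,0,0,0,0,0.04,0.025],[0,0,0,0,0,0.045,0.025],[0,0,0,0,0,0.045,0.025],[0,0,0,0,0,0.04,0.025]]}}

```text
clock: 11.65
eef_pos: [545.4, -250.5, 171.0]
tool_rot: [3.14, 0.001, 1.663]
force: [0.5, -0.4, -0.6]
width: 38.6
gripper_force: 61.8
```

Emit:
{"name": "move_arm", "arguments": {"steps": [[0,0,0.69,0.0023,0.0388,0,0.025],[0,0,0.69,0.0023,0.0388,0,0.025],[0,0,0.69,0.0023,0.0388,0,0.025],[0,0,0.69,0.0024,0.0388,0,0.025],[0,0,0.69,0.0024,0.0388,0,0.025]]}}

```text
clock: 12.15
eef_pos: [556.8, -55.0, 168.7]
tool_rot: [3.14, 0.001, 1.724]
force: [0.5, -0.0, -1.6]
width: 39.0
gripper_force: 61.9
```

Emit:
{"name": "move_arm", "arguments": {"steps": [[0,0,0.69,0.0023,0.0388,0,0.025],[0,0,0.69,0.0023,0.0388,0,0.025],[0,0,0.69,0.0023,0.0388,0,0.025],[0,0,0,0,0,0,0.025]]}}

```text
clock: 12.55
eef_pos: [563.7, 68.3, 169.1]
tool_rot: [3.138, -0.005, 1.769]
force: [-0.0, -0.1, -0.2]
width: 38.8
gripper_force: 61.9
```

Emit:
{"name": "move_arm", "arguments": {"steps": [[0,0,0,0,0,-0.03,0.025],[0,0,0,0,0,-0.045,0.025],[0,0,0,0,0,-0.045,0.025],[0,0,0,0,0,-0.035,0.025],[0,0,0,0,0,-0.023,0.025]]}}

```text
clock: 13.05
eef_pos: [562.4, 59.2, -12.1]
tool_rot: [-3.139, 0.0, 1.759]
force: [-1.0, -0.3, -0.6]
width: 38.5
gripper_force: 61.9
```

Emit:
{"name": "move_arm", "arguments": {"steps": [[0,0,0,0,0,0,0.025],[0,0,0,0,0,0,0.062],[0,0,0,0,0,0,0.062],[0,0,0,0,0,0,0.062],[0,0,0,0,0,0.02,0.062]]}}

```text
clock: 13.55
eef_pos: [562.7, 59.8, 9.6]
tool_rot: [-3.139, 0.0, 1.76]
force: [0.0, 0.0, 0.2]
width: 62.2
gripper_force: 0.0
```

Emit:
{"name": "move_arm", "arguments": {"steps": [[0,0,0,0,0,0.035,0.062],[0,0,0,0,0,0.045,0.062],[0,0,0,0,0,0.045,0.0854],[0,0,0,0,0,0.03,0.0854],[0,0,0,0,0,0,0.0854]]}}

```text
clock: 14.05
eef_pos: [567.4, 60.8, 170.8]
tool_rot: [3.13, 0.001, 1.759]
force: [-0.6, 0.1, -0.1]
width: 85.5
gripper_force: 0.0
```

Run:
```python
from h import *
im,d=eyes.get_image("top")
print(telemetry.read_state()["eef_pos"])
for n,a,b in[("charger",25,60),("hub",14,30),("eraser",25,60)]: print(n,obj(n,a,b,d=d))
```

```text
[565.69909479  60.239538   168.27556574]
charger (0.72, (array([585.8, -65.5]), array([45.5, 42.5]), -77.8), np.float64(35.1), 408)
hub (0.86, (array([ 563.4, -391.6]), array([93. , 36.6]), 85.7), np.float64(22.5), 774)
eraser None
```

Emit:
{"name": "move_arm", "arguments": {"steps": [[0,0,-1.54,0,-0.045,0,0.0854],[0,0,-1.54,0,-0.045,0,0.0854],[0,0,-1.54,0,-0.045,0,0.0854],[0,0,-1.54,0,-0.045,0,0.0854],[0,0,-1.54,0,-0.045,0,0.0854]]}}

```text
clock: 14.75
eef_pos: [562.5, -166.5, 163.2]
tool_rot: [-3.139, -0.001, 1.624]
force: [0.4, 0.2, -0.7]
width: 85.6
gripper_force: 0.0
```

Emit:
{"name": "move_arm", "arguments": {"steps": [[0,0,-1.54,0,-0.045,0,0.0854],[0,0,-1.54,0,-0.045,0,0.0854],[0,0,-1.54,0,-0.045,0,0.0854],[0,0,-1.54,0,-0.045,0,0.0854],[0,0,-1.54,0.0006,-0.0466,0,0.0854]]}}

```text
clock: 15.25
eef_pos: [563.2, -392.5, 162.9]
tool_rot: [-3.139, -0.002, 1.49]
force: [0.9, 0.0, -0.1]
width: 85.3
gripper_force: 0.0
```

Run:
```python
from h import *
print(telemetry.read_state()["eef_pos"],telemetry.read_state()["tool_rot"])
im,d=eyes.get_image("side"); print(obj("hub",15,30,"side",d))
im,d=eyes.get_image("top")
for n,a,b in[("charger",25,60),("eraser",25,60)]: print(n,obj(n,a,b,d=d))
```

```text
[ 563.1965615  -392.52581199  162.90967747] [-3.13877676e+00 -1.75917425e-03  1.49010990e+00]
(0.87, (array([ 562.7, -392.7]), array([97.3, 37.3]), 85.1), np.float64(23.3), 371)
charger (0.66, (array([581.5, -41.4]), array([95. , 42.3]), -79.3), np.float64(35.0), 912)
eraser (0.97, (array([562.8,  59.4]), array([92.2, 40.8]), -79.0), np.float64(34.5), 883)
```

Emit:
{"name": "move_arm", "arguments": {"steps": [[0,0,0,0,0,-0.04,0.0854],[0,0,0,0,0,-0.045,0.0854],[0,0,0,0,0,-0.045,0.0854],[0,0,0,0,0,-0.04,0.0854],[0,0,0,0,0,-0.025,0.0854]]}}

```text
clock: 16.0
eef_pos: [562.8, -387.3, -34.0]
tool_rot: [-3.137, -0.004, 1.494]
force: [-0.4, 0.0, -0.2]
width: 85.4
gripper_force: 0.0
```

Emit:
{"name": "move_arm", "arguments": {"steps": [[0,0,0,0,0,0,0.0854],[0,0,0,0,0,0,0.02],[0,0,0,0,0,0,0.02],[0,0,0,0,0,0,0.02],[0,0,0,0,0,0,0.02]]}}

```text
clock: 16.5
eef_pos: [565.7, -392.3, -27.8]
tool_rot: [3.138, 0.002, 1.491]
force: [-0.5, 0.2, -0.8]
width: 34.8
gripper_force: 61.5
```

Emit:
{"name": "move_arm", "arguments": {"steps": [[0,0,0,0,0,0.02,0.02],[0,0,0,0,0,0.04,0.02],[0,0,0,0,0,0.045,0.02],[0,0,0,0,0,0.05,0.02],[0,0,0,0,0,0.045,0.02]]}}

```text
clock: 17.0
eef_pos: [564.4, -391.7, 173.1]
tool_rot: [3.14, 0.001, 1.491]
force: [0.2, -1.0, -1.5]
width: 34.6
gripper_force: 61.5
```

Emit:
{"name": "move_arm", "arguments": {"steps": [[0,0,1.71,0.001,0.0445,0,0.02],[0,0,1.71,0.001,0.0445,0,0.02],[0,0,1.71,0.001,0.0445,0,0.02],[0,0,1.71,0.001,0.0445,0,0.02],[0,0,1.71,0.001,0.0445,0,0.02]]}}

```text
clock: 17.5
eef_pos: [569.1, -167.5, 170.8]
tool_rot: [3.14, 0.001, 1.641]
force: [1.3, 0.8, -1.6]
width: 34.5
gripper_force: 61.5
```

Emit:
{"name": "move_arm", "arguments": {"steps": [[0,0,1.71,0.001,0.0445,0,0.02],[0,0,1.71,0.001,0.0445,0,0.02],[0,0,1.71,0.001,0.0445,0,0.02],[0,0,1.71,0.001,0.0445,0,0.02],[0,0,0,0,0,0,0.02]]}}

```text
clock: 18.0
eef_pos: [573.3, 18.7, 171.2]
tool_rot: [3.138, -0.005, 1.771]
force: [0.1, -0.9, -0.5]
width: 34.5
gripper_force: 61.5
```

Emit:
{"name": "move_arm", "arguments": {"steps": [[0,0,0,0,0,-0.035,0.02],[0,0,0,0,0,-0.045,0.02],[0,0,0,0,0,-0.04,0.02],[0,0,0,0,0,-0.025,0.02],[0,0,0,0,0,-0.013,0.02]]}}

```text
clock: 18.5
eef_pos: [571.9, 8.5, 10.1]
tool_rot: [-3.139, -0.0, 1.759]
force: [-0.5, -0.5, -0.4]
width: 34.2
gripper_force: 61.5
```

Emit:
{"name": "move_arm", "arguments": {"steps": [[0,0,0,0,0,0,0.055],[0,0,0,0,0,0,0.055],[0,0,0,0,0,0,0.055],[0,0,0,0,0,0.03,0.055],[0,0,0,0,0,0.04,0.055]]}}

```text
clock: 19.0
eef_pos: [572.5, 8.9, 82.5]
tool_rot: [-3.14, -0.0, 1.76]
force: [0.5, -0.7, 0.8]
width: 54.9
gripper_force: 0.0
```

Emit:
{"name": "move_arm", "arguments": {"steps": [[0,0,0,0,0,0.045,0.0854],[0,0,0,0,0,0.04,0.0854],[0,0,-1.1,-0.0013,0.0435,0,0.0854],[0,0,-1.1,-0.0013,0.0435,0,0.0854],[0,0,-1.1,-0.0013,0.0435,0,0.0854]]}}

```text
clock: 19.5
eef_pos: [570.3, 140.6, 169.3]
tool_rot: [3.137, -0.0, 1.699]
force: [0.7, 0.3, -0.8]
width: 85.3
gripper_force: 0.0
```

Emit:
{"name": "move_arm", "arguments": {"steps": [[0,0,-1.1,-0.0013,0.0435,0,0.0854],[0,0,-1.1,-0.0013,0.0435,0,0.0854],[0,0,-1.1,-0.0013,0.0435,0,0.0854],[0,0,-1.1,-0.0013,0.0435,0,0.0854],[0,0,-1.1,-0.0013,0.0435,0,0.0854]]}}

```text
clock: 20.0
eef_pos: [563.2, 359.0, 168.9]
tool_rot: [3.139, -0.001, 1.605]
force: [-0.1, 0.3, 0.5]
width: 85.1
gripper_force: 0.0
```

Run:
```python
from h import *
im,d=eyes.get_image("top")
for n,a,b in[("charger",25,45),("hub",45,70),("eraser",25,45),("bin",-9,150),("lid",34,55)]: print(n,obj(n,a,b,d=d))
im,d=eyes.get_image("side"); print(obj("lid",34,55,"side",d)); print(obj("lid",8,20,"side",d))
s=telemetry.read_state(); print(s["eef_pos"],s["tool_rot"])
```

```text
charger (0.72, (array([0., 0.]), array([0., 0.]), 0.0), np.float64(nan), 0)
hub (0.89, (array([570.3,   7.4]), array([93.6, 35.2]), -78.4), np.float64(57.3), 809)
eraser (0.81, (array([561.8,  61.9]), array([84.8, 39.6]), -79.6), np.float64(34.5), 489)
bin (0.98, (array([577.3,  14.5]), array([262.6, 211.8]), -77.9), np.float64(9.8), 9128)
lid (0.97, (array([561.7, 356.7]), array([75.7, 24.9]), -88.2), np.float64(43.3), 465)
(0.81, (array([559.8, 356.9]), array([76.5, 24.9]), -88.9), np.float64(43.9), 929)
(0.81, (array([561.1, 356.7]), array([220.4, 162.5]), -87.9), np.float64(14.6), 13168)
[563.83399021 355.00647719 167.30518021] [3.14083276e+00 6.76798337e-04 1.60327800e+00]
  return _methods._mean(a, axis=axis, dtype=dtype,
  ret = ret.dtype.type(ret / rcount)
```

Emit:
{"name": "move_arm", "arguments": {"steps": [[0,0,0,0,0,-0.04,0.0854],[0,0,0,0,0,-0.045,0.0854],[0,0,0,0,0,-0.045,0.0854],[0,0,0,0,0,-0.035,0.06],[0,0,0,0,0,-0.015,0.06]]}}

```text
clock: 20.95
eef_pos: [561.2, 354.1, -16.7]
tool_rot: [-3.137, 0.004, 1.604]
force: [-0.3, 0.2, 0.1]
width: 60.8
gripper_force: 0.0
```

Emit:
{"name": "move_arm", "arguments": {"steps": [[0,0,0,0,0,-0.005,0.06],[0,0,0,0,0,0,0.01],[0,0,0,0,0,0,0.01],[0,0,0,0,0,0,0.01],[0,0,0,0,0,0,0.01]]}}

```text
clock: 21.45
eef_pos: [564.3, 358.1, -15.8]
tool_rot: [3.138, -0.002, 1.606]
force: [-0.5, -0.3, 6.3]
width: 22.9
gripper_force: 60.6
```

Emit:
{"name": "move_arm", "arguments": {"steps": [[0,0,0,0,0,0,0.01],[0,0,0,0,0,0.02,0.01],[0,0,0,0,0,0.04,0.01],[0,0,0,0,0,0.04,0.01],[0,0,0,0,0,0.04,0.01]]}}

```text
clock: 21.95
eef_pos: [562.8, 356.8, 123.7]
tool_rot: [3.141, -0.0, 1.606]
force: [0.7, 0.1, -1.7]
width: 22.9
gripper_force: 59.5
```

Emit:
{"name": "move_arm", "arguments": {"steps": [[0,0,0,0,0,0.035,0.01],[0,0,1.1,0.0013,-0.04,0.015,0.01],[0,0,1.1,0.0013,-0.044,0,0.01],[0,0,1.1,0.0013,-0.044,0,0.01],[0,0,1.1,0.0013,-0.044,0,0.01]]}}

```text
clock: 22.45
eef_pos: [568.0, 183.1, 172.6]
tool_rot: [3.14, 0.0, 1.684]
force: [1.7, -0.5, -1.7]
width: 23.0
gripper_force: 59.7
```

Emit:
{"name": "move_arm", "arguments": {"steps": [[0,0,1.1,0.0013,-0.044,0,0.01],[0,0,1.1,0.0013,-0.044,0,0.01],[0,0,1.1,0.0013,-0.044,0,0.01],[0,0,1.1,0.0013,-0.044,0,0.01],[0,0,0,0,0,0,0.01]]}}

```text
clock: 22.95
eef_pos: [573.0, -1.3, 171.8]
tool_rot: [-3.14, 0.006, 1.748]
force: [-0.1, -0.6, -2.9]
width: 23.0
gripper_force: 59.6
```

Emit:
{"name": "move_arm", "arguments": {"steps": [[0,0,0,0,0,0,0.01],[0,0,0,0,0,0,0.01],[0,0,0,0,0,0,0.01]]}}

```text
clock: 23.25
eef_pos: [573.3, 11.0, 172.1]
tool_rot: [3.141, -0.001, 1.762]
force: [-0.9, 0.1, -2.2]
width: 23.1
gripper_force: 59.6
```

Run:
```python
from h import *
for c in("top","side"):
    im,d=eyes.get_image(c)
    r=maskpts(c,"lid",d)
    P=r[1]; z=P[:,2]; h,e=np.histogram(z,bins=np.arange(100,260,4)); print(c,r[0],[(int(a),int(b)) for a,b in zip(e,h) if b>30])
    zt=e[h.argmax()]+2; Q=P[abs(z-zt)<8]; print(rect(Q),np.median(Q[:,2]))
    n=np.linalg.lstsq(np.c_[Q[:,:2]-Q[:,:2].mean(0),np.ones(len(Q))],Q[:,2],rcond=None)[0]; print("tilt",n)
s=telemetry.read_state(); print(s["eef_pos"],s["tool_rot"],s["width"])
```

```text
top 0.9 [(196, 353), (200, 2800), (204, 316)]
(array([559.1,  82.8]), array([160.1,  74.5]), 11.4) 201.91722967694807
tilt [-1.47246109e-03 -2.04122113e-03  2.01926279e+02]
side 0.85 [(196, 140), (200, 5824), (204, 289), (208, 35), (212, 47), (216, 41), (220, 35), (224, 38), (228, 113), (232, 172)]
(array([572.8,   9.9]), array([223.5, 162.4]), -78.9) 202.59304431792725
tilt [ 3.85141588e-05 -4.16586253e-03  2.02555092e+02]
[573.27417264  10.00384636 171.84307231] [ 3.14155988e+00 -1.77347158e-04  1.76110038e+00] 22.743476955499364
```

Emit:
{"name": "move_arm", "arguments": {"steps": [[0,0,0,0,0,-0.03,0.01],[0,0,0,0,0,-0.035,0.01],[0,0,0,0,0,-0.02,0.01],[0,0,0,0,0,-0.006,0.01],[0,0,0,0,0,0,0.01]]}}

```text
clock: 23.95
eef_pos: [573.0, 9.4, 80.2]
tool_rot: [-3.14, -0.0, 1.76]
force: [-0.6, -0.4, -1.2]
width: 22.9
gripper_force: 59.6
```

Emit:
{"name": "move_arm", "arguments": {"steps": [[0,0,0,0,0,0,0.01],[0,0,0,0,0,-0.003,0.01],[0,0,0,0,0,-0.003,0.01],[0,0,0,0,0,-0.003,0.01],[0,0,0,0,0,0,0.01]]}}

```text
clock: 24.45
eef_pos: [573.1, 8.9, 71.6]
tool_rot: [-3.141, -0.0, 1.759]
force: [-0.5, 0.1, -1.3]
width: 23.0
gripper_force: 59.6
```

Emit:
{"name": "move_arm", "arguments": {"steps": [[0,0,0,0,0,-0.002,0.01],[0,0,0,0,0,-0.002,0.01],[0,0,0,0,0,-0.002,0.01],[0,0,0,0,0,0,0.01]]}}

```text
clock: 24.85
eef_pos: [573.4, 8.9, 66.6]
tool_rot: [3.141, 0.0, 1.759]
force: [-1.4, -0.9, 4.0]
width: 22.8
gripper_force: 60.6
```

Emit:
{"name": "move_arm", "arguments": {"steps": [[0,0,0,0,0,-0.002,0.01],[0,0,0,0,0,-0.002,0.01],[0,0,0,0,0,0,0.01]]}}

```text
clock: 25.15
eef_pos: [573.4, 8.8, 66.0]
tool_rot: [3.141, 0.002, 1.759]
force: [-10.1, -1.8, 32.7]
width: 23.1
gripper_force: 64.4
```

Emit:
{"name": "move_arm", "arguments": {"steps": [[0,0,0,0,0,0,0.01],[0,0,0,0,0,0.003,0.01],[0,0,0,0,0,0,0.05],[0,0,0,0,0,0,0.05],[0,0,0,0,0,0,0.05]]}}

```text
clock: 25.65
eef_pos: [573.3, 9.0, 64.4]
tool_rot: [-3.141, -0.0, 1.759]
force: [-0.1, 0.5, -0.5]
width: 50.0
gripper_force: 0.0
```

Emit:
{"name": "move_arm", "arguments": {"steps": [[0,0,0,0,0,0.02,0.05],[0,0,0,0,0,0.03,0.05],[0,0,0,0,0,0.04,0],[0,0,0,0,0,0.03,0],[0,0,0,0,0,0,0]]}}

```text
clock: 26.15
eef_pos: [576.4, 9.6, 188.7]
tool_rot: [3.134, 0.001, 1.759]
force: [-0.0, -0.0, -0.1]
width: 6.8
gripper_force: 0.0
```

```bash
cat > lid.py <<'E'
from h import *
def lid(c):
    im,d=eyes.get_image(c); r=maskpts(c,"lid",d)
    P=r[1]; z=P[:,2]; Q=P[abs(z-97)<9]; n=np.linalg.lstsq(np.c_[Q[:,:2]-Q[:,:2].mean(0),np.ones(len(Q))],Q[:,2],rcond=None)[0]
    print(c,round(r[0],2),len(Q),rect(Q),"z",np.median(Q[:,2]).round(1),"tilt",n.round(4)); return im
for c in("top","side"): cv2.imwrite(f"pics/l_{c}.png",lid(c))
s=telemetry.read_state(); print(s["eef_pos"],s["tool_rot"],s["width"])
E
python3 lid.py
```

```text
top 0.59 2691 (array([560.2,  81.7]), array([160.5,  71.9]), 10.9) z 96.0 tilt [-2.00000e-04 -1.00000e-03  9.60756e+01]Traceback (most recent call last):
  File "lid.py", line 6, in <module>
    for c in("top","side"): cv2.imwrite(f"pics/l_{c}.png",lid(c))
                                                          ~~~^^^
  File "lid.py", line 4, in lid
    P=r[1]; z=P[:,2]; Q=P[abs(z-97)<9]; n=np.linalg.lstsq(np.c_[Q[:,:2]-Q[:,:2].mean(0),np.ones(len(Q))],Q[:,2],rcond=None)[0]
      ~^^^
TypeError: 'NoneType' object is not subscriptable
```

The lid top is at 96.0 mm and level, so it is fully home. Next is the far clip.

Emit:
{"name": "move_arm", "arguments": {"steps": [[0,0,0,0.0344,0.0065,0,0],[0,0,0,0.0344,0.0066,0,0],[0,0,0,0.0344,0.0065,0,0],[0,0,0,0.0343,0.0066,0,0],[0,0,0,0,0,-0.02,0]]}}

```text
clock: 26.85
eef_pos: [716.0, 37.2, 164.6]
tool_rot: [3.135, -0.001, 1.76]
force: [-0.1, -0.2, 0.6]
width: -0.1
gripper_force: 0.0
```

Emit:
{"name": "move_arm", "arguments": {"steps": [[0,0,0,0,0,-0.04,0],[0,0,0,0,0,-0.035,0],[0,0,0,0,0,-0.017,0],[0,0,0,0,0,0,0]]}}

```text
clock: 27.25
eef_pos: [707.8, 34.9, 68.5]
tool_rot: [-3.134, -0.001, 1.76]
force: [-0.2, 0.2, -0.1]
width: 0.3
gripper_force: 0.0
```

Emit:
{"name": "move_arm", "arguments": {"steps": [[0,0,0,-0.0147,-0.0028,0,0],[0,0,0,-0.0147,-0.0028,0,0],[0,0,0,-0.0147,-0.0028,0,0],[0,0,0,-0.0147,-0.0028,0,0],[0,0,0,-0.0098,-0.0019,0,0]]}}

```text
clock: 27.75
eef_pos: [643.7, 22.3, 75.1]
tool_rot: [3.137, 0.0, 1.759]
force: [0.3, 0.8, 0.5]
width: -0.3
gripper_force: 0.5
```

Emit:
{"name": "move_arm", "arguments": {"steps": [[0,0,0,0,0,-0.003,0],[0,0,0,0,0,-0.003,0],[0,0,0,0,0,-0.002,0],[0,0,0,0,0,0,0]]}}

```text
clock: 28.15
eef_pos: [642.8, 21.9, 67.4]
tool_rot: [3.141, 0.001, 1.759]
force: [-6.2, -1.1, 20.2]
width: 0.1
gripper_force: 10.1
```

Emit:
{"name": "move_arm", "arguments": {"steps": [[0,0,0,0,0,0.02,0],[0,0,0,0,0,0.04,0],[0,0,0,0,0,0.035,0],[0,0,0,-0.0344,-0.0065,0,0],[0,0,0,-0.043,-0.0082,0,0]]}}

```text
clock: 28.65
eef_pos: [566.9, 8.3, 160.7]
tool_rot: [3.137, -0.0, 1.76]
force: [-0.2, -0.9, -0.1]
width: 0.1
gripper_force: 0.0
```

Emit:
{"name": "move_arm", "arguments": {"steps": [[0,0,0,-0.043,-0.0082,0,0],[0,0,0,-0.043,-0.0083,0,0],[0,0,0,-0.043,-0.0082,0,0],[0,0,0,0,0,0,0],[0,0,0,0,0,-0.03,0]]}}

```text
clock: 29.15
eef_pos: [438.9, -17.6, 132.0]
tool_rot: [3.134, 0.002, 1.758]
force: [0.7, -0.3, -0.3]
width: 0.0
gripper_force: 0.0
```

```bash
cat > clips.py <<'E'
from h import *
s=telemetry.read_state(); print(s["eef_pos"],s["tool_rot"])
c=np.array([572.6,8.9]); y=np.radians(10.8); M=np.array([[np.cos(y),-np.sin(y)],[np.sin(y),np.cos(y)]])
for cam in("top","side"):
    im,d=eyes.get_image(cam); P=cloud(cam,d).reshape(-1,3); I=im.reshape(-1,3).astype(int)
    B=P[(I[:,0]>I[:,2]+35)&(P[:,2]>85)&(P[:,2]<150)]; L=(B[:,:2]-c)@M
    for nm,k,hx in[("near",(0,-1),85),("far",(0,1),85),("left",(1,1),115),("right",(1,-1),115)]:
        o=L[:,k[0]]*k[1]-hx; m=(o>-42)&(o<45)&(abs(L[:,1-k[0]])<35)
        if m.sum()>8: print(cam,nm,m.sum(),"o",np.percentile(o[m],[2,98]).round(),"z",np.percentile(B[m,2],[2,50,98]).round(1))
E
python3 clips.py
```

```text
[438.88370296 -17.58706781 132.04368085] [3.13384422e+00 1.88393660e-03 1.75839503e+00]
top far 529 o [-37.   1.] z [ 97.2 101.2 104.4]
top left 432 o [-3. 20.] z [ 98.7 114.8 131.6]
top right 177 o [-4. 13.] z [ 97.8 103.8 135. ]
side near 79 o [-1. 15.] z [ 98.3 102.3 134.5]
side far 357 o [-38.   1.] z [ 99.4 101.7 103.8]
side left 94 o [ 4. 21.] z [102.3 129.  131.9]
```

Far clip is flat (z≈101). Now the near clip, the same way.

Emit:
{"name": "move_arm", "arguments": {"steps": [[0,0,0,0,0,-0.035,0],[0,0,0,0,0,-0.02,0],[0,0,0,0,0,0,0],[0,0,0,0.0147,0.0028,0,0],[0,0,0,0.0147,0.0028,0,0]]}}

```text
clock: 29.75
eef_pos: [466.3, -11.5, 76.0]
tool_rot: [3.141, 0.0, 1.76]
force: [-1.0, -0.7, 1.4]
width: -0.0
gripper_force: 0.6
```

Emit:
{"name": "move_arm", "arguments": {"steps": [[0,0,0,0.0147,0.0028,0,0],[0,0,0,0.0147,0.0028,0,0],[0,0,0,0.0098,0.0019,0,0],[0,0,0,0,0,-0.004,0],[0,0,0,0,0,-0.003,0]]}}

```text
clock: 30.25
eef_pos: [505.1, -4.1, 68.2]
tool_rot: [3.14, -0.0, 1.759]
force: [-0.2, -0.5, 0.9]
width: -0.0
gripper_force: 0.6
```

Emit:
{"name": "move_arm", "arguments": {"steps": [[0,0,0,0,0,-0.002,0],[0,0,0,0,0,-0.001,0],[0,0,0,0,0,0,0]]}}

```text
clock: 30.55
eef_pos: [505.0, -4.2, 67.2]
tool_rot: [3.139, 0.001, 1.76]
force: [-3.1, -0.7, 24.5]
width: 0.3
gripper_force: 12.0
```

Emit:
{"name": "move_arm", "arguments": {"steps": [[0,0,0,0,0,0.03,0],[0,0,0,0,0,0.04,0],[0,0,0,0,0,0.03,0],[0,0,0,0.0076,0.035,0,0],[0,0,0,0.0076,0.035,0,0]]}}

```text
clock: 31.05
eef_pos: [519.7, 64.9, 165.9]
tool_rot: [3.14, 0.001, 1.755]
force: [-0.3, 0.2, 0.0]
width: -0.2
gripper_force: 0.0
```

Emit:
{"name": "move_arm", "arguments": {"steps": [[0,0,0,0.0076,0.035,0,0],[0,0,0,0.0075,0.035,0,0],[0,0,0,0.0075,0.0351,0,0],[0,0,0,0,0,-0.01,0],[0,0,0,0,0,-0.035,0]]}}

```text
clock: 31.55
eef_pos: [544.0, 173.0, 121.7]
tool_rot: [3.135, -0.001, 1.762]
force: [0.7, -0.3, -0.9]
width: -0.0
gripper_force: 0.0
```

Emit:
{"name": "move_arm", "arguments": {"steps": [[0,0,0,0,0,-0.03,0],[0,0,0,0,0,-0.015,0],[0,0,0,0,0,0,0],[0,0,0,0.0028,-0.0147,0,0],[0,0,0,0.0028,-0.0147,0,0]]}}

```text
clock: 32.05
eef_pos: [548.6, 140.8, 75.9]
tool_rot: [3.14, -0.0, 1.76]
force: [-0.6, 0.9, 1.2]
width: -0.0
gripper_force: 0.5
```

Emit:
{"name": "move_arm", "arguments": {"steps": [[0,0,0,0.0028,-0.0147,0,0],[0,0,0,0.0028,-0.0147,0,0],[0,0,0,0.0015,-0.008,0,0],[0,0,0,0,0,-0.004,0],[0,0,0,0,0,-0.003,0]]}}

```text
clock: 32.55
eef_pos: [555.0, 103.4, 67.6]
tool_rot: [3.142, 0.0, 1.758]
force: [0.9, -0.2, 1.4]
width: -0.2
gripper_force: 0.9
```

Emit:
{"name": "move_arm", "arguments": {"steps": [[0,0,0,0,0,-0.002,0],[0,0,0,0,0,-0.001,0],[0,0,0,0,0,0,0]]}}

```text
clock: 32.85
eef_pos: [555.2, 103.3, 67.2]
tool_rot: [3.141, 0.003, 1.76]
force: [-5.6, -5.1, 23.8]
width: 0.1
gripper_force: 11.9
```

Emit:
{"name": "move_arm", "arguments": {"steps": [[0,0,0,0,0,0.03,0],[0,0,0,0,0,0.04,0],[0,0,0,0,0,0.03,0],[0,0,0,0.0082,-0.0429,0,0],[0,0,0,0.0082,-0.0429,0,0]]}}

```text
clock: 33.35
eef_pos: [572.1, 20.1, 166.0]
tool_rot: [3.139, -0.001, 1.765]
force: [1.5, -0.7, -0.6]
width: -0.1
gripper_force: 0.0
```

Emit:
{"name": "move_arm", "arguments": {"steps": [[0,0,0,0.0082,-0.0429,0,0],[0,0,0,0.0082,-0.0429,0,0],[0,0,0,0.0081,-0.0429,0,0],[0,0,0,0.0081,-0.0428,0,0],[0,0,0,0,0,0,0]]}}

```text
clock: 33.85
eef_pos: [603.7, -161.8, 163.6]
tool_rot: [-3.14, 0.005, 1.75]
force: [-0.3, -0.2, -0.1]
width: 0.1
gripper_force: 0.0
```

```bash
python3 clips.py
```

```text
[ 603.68414398 -161.81343218  163.55849117] [-3.1398653   0.00467799  1.74993687]
top near 594 o [-37.   3.] z [ 97.1 101.  104.9]
top far 534 o [-37.   1.] z [ 97.4 100.9 104.3]
top left 582 o [-37.   3.] z [ 97.2 101.  104.6]
top right 56 o [-3. 11.] z [ 98.  100.8 133.9]
side near 391 o [-35.   4.] z [ 99.2 101.8 103.8]
side far 353 o [-38.   1.] z [ 99.7 101.9 103.7]
side left 527 o [-34.   4.] z [ 97.  101.6 103.7]
```

Emit:
{"name": "move_arm", "arguments": {"steps": [[0,0,0,0,0,-0.045,0],[0,0,0,0,0,-0.03,0],[0,0,0,0,0,-0.015,0],[0,0,0,0,0,0,0],[0,0,0,-0.0028,0.0147,0,0]]}}

```text
clock: 34.45
eef_pos: [602.1, -139.6, 75.5]
tool_rot: [3.14, 0.002, 1.757]
force: [0.7, -0.6, 0.1]
width: 0.1
gripper_force: 0.0
```

Emit:
{"name": "move_arm", "arguments": {"steps": [[0,0,0,-0.0028,0.0147,0,0],[0,0,0,-0.0028,0.0147,0,0],[0,0,0,-0.0028,0.0147,0,0],[0,0,0,-0.0015,0.008,0,0],[0,0,0,0,0,-0.004,0]]}}

```text
clock: 34.95
eef_pos: [591.6, -83.4, 71.6]
tool_rot: [3.14, -0.001, 1.763]
force: [-1.2, 1.2, 2.0]
width: 0.1
gripper_force: 0.4
```

Emit:
{"name": "move_arm", "arguments": {"steps": [[0,0,0,0,0,-0.003,0],[0,0,0,0,0,-0.002,0],[0,0,0,0,0,-0.001,0],[0,0,0,0,0,0,0]]}}

```text
clock: 35.35
eef_pos: [591.4, -85.9, 67.3]
tool_rot: [3.141, -0.0, 1.759]
force: [-5.9, 3.3, 23.5]
width: -0.0
gripper_force: 11.4
```

Emit:
{"name": "move_arm", "arguments": {"steps": [[0,0,0,0,0,0.03,0],[0,0,0,0,0,0.04,0],[0,0,0,0,0,0.04,0],[0,0,0,0.008,-0.043,0,0],[0,0,0,0.008,-0.043,0,0]]}}

```text
clock: 35.85
eef_pos: [608.4, -173.1, 176.5]
tool_rot: [3.139, 0.001, 1.762]
force: [0.5, 0.3, -0.7]
width: 0.0
gripper_force: 0.0
```

Emit:
{"name": "move_arm", "arguments": {"steps": [[0,0,0,0,-0.043,0,0],[0,0,0,0,-0.043,0,0],[0,0,0,0,-0.043,0,0],[0,0,0,0,0,0,0],[0,0,0,0,0,0,0]]}}

```text
clock: 36.35
eef_pos: [605.9, -303.8, 173.6]
tool_rot: [-3.14, -0.001, 1.755]
force: [-0.4, 0.6, 0.4]
width: -0.2
gripper_force: 0.0
```

```bash
python3 clips.py; sed -i 's/("top","side")/("top",)/' lid.py; python3 lid.py
```

```text
[ 605.86799106 -303.84015391  173.5604898 ] [-3.14004660e+00 -6.53845334e-04  1.75486942e+00]
top near 609 o [-37.   3.] z [ 97.2 101.1 104.3]
top far 529 o [-37.   1.] z [ 97.2 101.  104.6]
top left 578 o [-37.   3.] z [ 97.4 100.9 104.4]
top right 560 o [-38.   2.] z [ 97.3 100.9 104.3]
side near 429 o [-35.   4.] z [ 99.2 101.8 103.9]
side far 353 o [-38.   1.] z [ 99.3 101.9 104.1]
side left 525 o [-34.   4.] z [ 97.3 101.6 103.8]
side right 206 o [-37.  -2.] z [100.  102.  104.1]
top 0.71 6726 (array([574.2,   8.4]), array([221.6, 160.8]), -79.3) z 96.1 tilt [-1.40000e-03 -4.00000e-04  9.60578e+01]
[ 607.54035768 -299.66604353  174.72456415] [ 3.14147896e+00 -1.05310471e-03  1.76152797e+00] -0.13526467071016277
```

View pics/l_top.png

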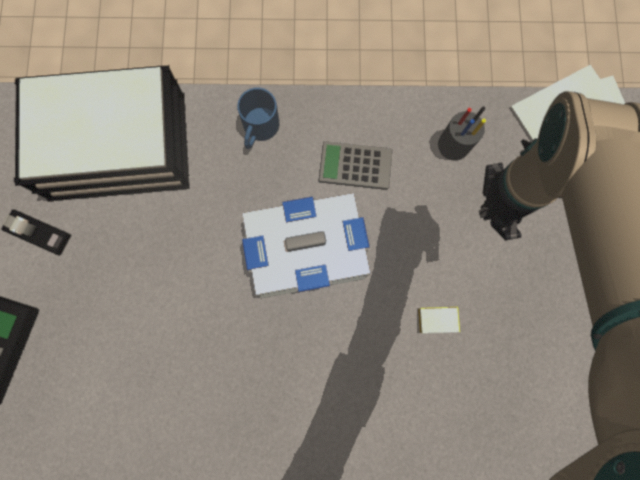

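The picture shows the lid seated on the box at (305,245) with all four clips flat. The notes at (440,320) and calculator at (355,165) are in place, and the arm is clear.

```bash
python3 -c "
from cell import ctrl; print(ctrl.finish_job())"
```

```text
the job is handed in; nothing more can be done
None
```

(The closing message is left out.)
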